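# Eject the wheel bearing from its bench nest

### The arm

A 6-joint arm with a two-finger parallel gripper is mounted at the origin on the work surface. World frame = base frame: x ahead of the robot, y to its left, z up, the work surface at z = 0. Lengths are in m, angles in degrees, forces in N, time in s.
With the tool pointing down it reaches from about 0.3 to 0.75 m from the base axis. Payload 8.5 kg.
Tool frame: the origin (TCP) lies between the finger pads; the fingertips stand ahead of it and the grasp point (between the pads) lies 8 mm behind it (env.tcp_to_tips is the z of the fingertips in the tool frame, in m); z points along the fingers, x is the direction in which the jaws open and shut, and the axes are right-handed (so a half turn about z gives the same grasp; the last joint's range is limited). The gripper opens to 85 mm and grips with 20 to 120 N. Pads are 22 mm wide; open, the fingers measure 114 mm over their backs; the gripper's body (76 mm by 85 mm) begins 54 mm behind the grasp point. The pads swing forward as they close: fully open they stand 13 mm farther back than shut.
Start: joints at [59.513, 21.807, 74.336, -0, 83.858, -12.336], TCP at [0.171, 0.523, 0.242] pointing down, gripper open.
Joint ranges: [-178.18, 178.18], [-50.72, 133.34], [12.68, 142.11], [-81.47, 261.47], [9.98, 163.14], [-165.26, 165.26]. Speed limits (degrees/s): [136.94, 136.94, 180, 180, 180, 180].

### API

Orientations are given as a 3x3 rotation matrix whose columns are the frame's x, y, z axes.
In Python, from rig import observe, viewer, env gives the robot as it stands.
- The arm moves only by the tool jog_arm, never from a script. Its arguments are lists of equal length, an entry for each row: "dr": the turn, a rotation vector about the tool's x, y, z in rad, a list of three; "slide": the shift along the tool's x, y, z in m, a list of three; "gripper": the opening, from -1 (shut) to 1 (fully open), so that 0 is half open. In form: {"dr": [[rx, ry, rz], ...], "slide": [[dx, dy, dz], ...], "gripper": [gripper, ...]}. A call has exactly 10 rows; each row shifts and turns the commanded pose from where the row before left it, along the tool's axes as they then stand; what a row does not reach is not made up. A row lasts 1/10 s, in which the tool goes at most 50 mm and 8.59 degrees, less where a joint would pass 70% of its speed; a pose out of reach is approached as far as the arm can. A call is refused whole if a number of a shift passes 0.05 or a number of a turn 0.15, either way. A call with a gripper value outside its range is refused whole. The fingers move at their own pace and stop on an object; "force" is the grip in N (left out, the last holds). Time passes only in rows, so rows that do not move let the fingers close, or fill a call up. It gives the time, the measured TCP pose, the force and the opening at its end, in the units of the state.
- observe(): the state, without advancing time (a new reading comes with each control period).
- viewer.get_image(name): name is "side" or "top"; returns a dict with "pixels" (384x512x3 uint8, blue, green, red), "camera_matrix" (3x3 intrinsics, pixels), "dist_coeffs" ([k1, k2, p1, p2, k3] as OpenCV has them; the pictures are not rectified), "R" (3x3) and "t" (3): a world point X has camera coordinates R X + t. Camera axes: x right, y down, z forward; pixel columns grow to the right and rows downward; lengths in m; the calibration is good to about 2 mm. A picture is of the moment at which its call begins. There is no depth.
- env.close_job(): hands the job in, once; it reports no verdict.
The state is a dict: "time_s": time; "q": joint angles; "qvel": joint speeds; "joint_efforts": joint torques, N m; "position": TCP position; "tool_rot": TCP orientation; "ft_force": force on the tool from outside, world axes, zero at the start; "wrist_torque": the same for the moment, N m; "grip_width": finger opening in m.
Only numpy, scipy, OpenCV 4.12 (cv2) and the standard library are available. Lean on these libraries where they do the work, as an engineer would, in place of code of your own. Each camera call takes 0.05 s, during which the arm holds its last target.

### The job

Two ejector nests stand on the garage bench: one has a wheel bearing seated flush in its pocket, the other a solid round blank. Press down the hand lever of the bearing's nest so that the bearing rises out of its pocket, let go of the lever, then pick up the bearing and set it down gently, lying flat in the steel parts tray. Leave the solid blank seated in its nest.

Things in the scene. Friction and masses are not known exactly. Their poses are not given: they have to be found in the camera images.
- bearing: Wheel bearing: steel ring, dark seal, 52 mm outside, 25 mm bore, 20 mm high, 0.2 kg. Origin: centre of underside, z up. Seated in a 54 mm pocket, 20 mm deep, amid its nest: grey iron block 100 x 96 mm, its top 56 mm above the bench, flush with the bearing's. Lever fully down: it stays raised 18 mm (origin 36 to 54 mm above bench), so its upper 18 mm stand clear of the block.
- lever_pad (a point): Top centre of the press pad (34 mm along lever, 42 across, dark, ribbed) of the bearing's nest, 131 mm from the pocket's centre, 72 mm above bench, tilted up 0.3 rad. x points outward from pocket, z up at start. Pushed to its stop it comes down 33 mm and out 6 mm (0.45 rad about a pivot 62 mm from the pocket's centre, 42 mm high). Takes about 5 N; no spring, stays where left.
- tray: Open rectangular sheet-steel parts tray fixed to the bench, 170 mm (its x) by 140 mm (its y), 20 mm high outside, walls and floor 4 mm thick. Origin at the centre of its underside, z up.
- blank: Solid steel round blank without a bore, 52 mm diameter, 20 mm high, seated flush in the pocket of a second nest just like the bearing's, with its own lever; to be left alone. Origin at the centre of its underside.
There are look-alikes about, which are no part of the job. Leave any brown or turquoise look-alike of the part that bears lever_pad alone.

How it is judged (in metres and radians):
On the way:
1. the lever has raised the bearing at least 13 mm out of its pocket, still in place over it and not touched by the fingers (distance of bearing from where it was at the start of the episode between 0.013 and 0.025 m and height (world z) of bearing above 0.049 m and contact force between the fingers and bearing below 0.1 N), for 0.2 s.
At the end, for the whole second after the job is handed in: The bearing lies flat (within 7 degrees) and at rest on the tray's floor, anywhere inside its walls, its underside no more than 5 mm above the floor; the solid blank is still seated in its nest (within 8 mm of its start) (x of bearing in the frame of tray between -0.06 and 0.06 m and y of bearing in the frame of tray between -0.045 and 0.045 m and z of bearing in the frame of tray between 0 and 0.009 m and angle between bearing's own z axis and vertical below 0.12 rad and linear speed of bearing below 0.02 m/s and distance of blank from where it was at the start of the episode below 0.008 m); the robot touches nothing.
It fails at once if the solid blank is ejected or moved by more than 8 mm (distance of blank from where it was at the start of the episode above 0.008 m).
It fails at once if the bearing is dropped or thrown: faster than 0.8 m/s with no finger touching it (a fall of over 30 mm) (linear speed of bearing above 0.8 m/s and contact force between the fingers and bearing below 0.1 N).
It also fails if it takes over 48 s, if anything falls off the work surface, if the arm or the gripper's body presses on something with over 40 N, if the wrist force passes 120 N, or if a joint passes its speed limit or range.

## Working session

There is one attempt and no reset: what is moved stays moved. The work goes in short steps, Python scripts to look and compute and a tool call to move; the robot and the scene stay as the last step left them, time stands still between calls to the robot, and variables do not carry over. Pictures are saved under pics/ and viewed, and the job is handed in when it is done.

Besides the shell and the picture viewer there is one more tool, called after "Call:" by a JSON object that holds its "fn" and its "kwargs", one argument or row to a line. jog_arm: Moves the arm, as the interface text tells. Its arguments: {"type":"object","properties":{"dr":{"type":"array","items":{"type":"array","items":{"type":"number"}}},"slide":{"type":"array","items":{"type":"array","items":{"type":"number"}}},"gripper":{"type":"array","items":{"type":"number"}},"force":{"type":"number"}},"required":["dr","slide","gripper"]}

```bash
ls; mkdir -p pics
python3 - <<'E'
from rig import observe, viewer, env
import cv2
s=observe();print(s, env.tcp_to_tips)
for n in("top","side"):
    d=viewer.get_image(n);cv2.imwrite(f"pics/{n}0.png",d["pixels"]);print(n,d["camera_matrix"],d["dist_coeffs"],d["R"],d["t"])
E
```

```text
pics
{'time_s': 0.0, 'q': array([ 5.95128151e+01,  2.18417435e+01,  7.43849577e+01,  2.35000512e-03,
        8.38594750e+01, -1.23365524e+01]), 'qvel': array([-0.05705076, -0.02608175,  0.01377579,  0.00543624, -0.12771094,
        0.01442626]), 'joint_efforts': array([ 8.16356169e-04, -4.48463881e+01, -2.31276709e+01, -5.48858452e-05,
        4.76699264e-03,  8.24166182e-05]), 'position': array([0.17118778, 0.52238522, 0.24170352]), 'tool_rot': array([[ 3.11519897e-01,  9.50239294e-01, -7.98218337e-04],
       [ 9.50238507e-01, -3.11520710e-01, -1.27542004e-03],
       [-1.46061578e-03, -3.61179081e-04, -9.99998868e-01]]), 'ft_force': array([ 0.60452081, -0.81604438, -0.7824773 ]), 'wrist_torque': array([ 0.01189553, -0.01534782, -0.00527448]), 'grip_width': 0.08507045563993962} 0.011
top [[409.6579674    0.         252.13576379]
 [  0.         409.6579674  188.35544749]
 [  0.           0.           1.        ]] [-0.06315954  0.          0.          0.          0.        ] [[-0.01500078 -0.99964523  0.02200896]
 [-0.98842623  0.01150204 -0.1512656 ]
 [ 0.15095879 -0.02402334 -0.98824811]] [0.03518935 0.4234955  1.19059583]
side [[388.47955768   0.         251.93503726]
 [  0.         388.47955768 195.12667587]
 [  0.           0.           1.        ]] [-0.07866029  0.          0.          0.          0.        ] [[ 0.79023457 -0.61279432  0.00352738]
 [-0.36595773 -0.47652553 -0.79937373]
 [ 0.49153257  0.63040188 -0.60082377]] [-0.2911666   0.21097027  0.84461856]
```

View pics/top0.png

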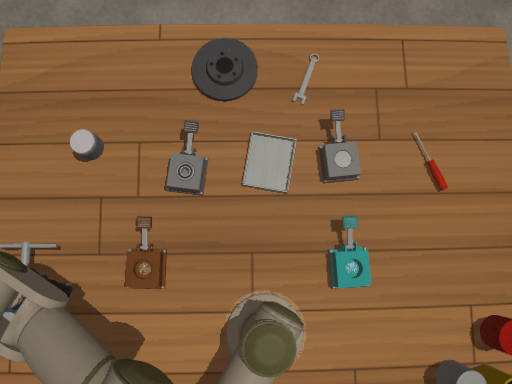

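View pics/side0.png

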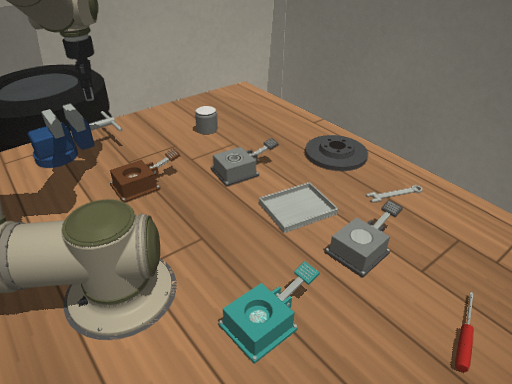

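Candidates in the top view are a grey nest at (187,172) with a ring and bore, a grey nest at (342,159) with a plain disc, and empty brown (144,268) and turquoise (351,268) nests. The ring with a dark bore at (187,172) fits the bearing. I'll confirm it in an enlarged crop.

Run:
```python
import cv2, numpy as np
t=cv2.imread("pics/top0.png");s=cv2.imread("pics/side0.png")
a=cv2.resize(t[110:205,155:305],None,fx=5,fy=5,interpolation=cv2.INTER_CUBIC)
cv2.imwrite("pics/c_top.png",a)
b=cv2.resize(s[130:240,200:345],None,fx=5,fy=5,interpolation=cv2.INTER_CUBIC)
cv2.imwrite("pics/c_side.png",b)
```

```text
(no output)
```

View pics/c_top.png

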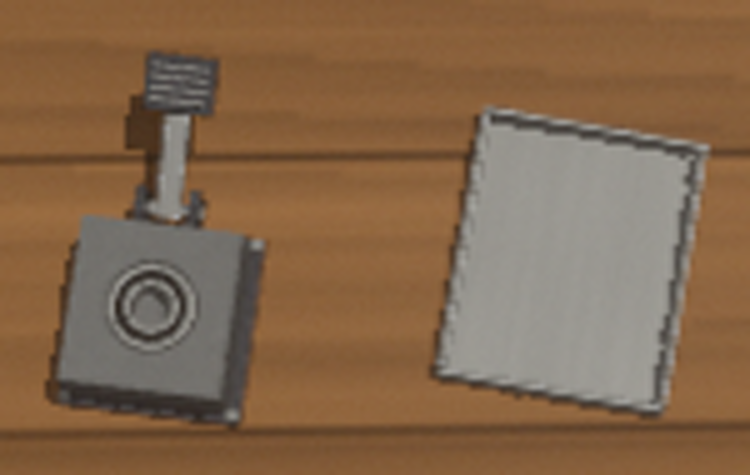

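View pics/c_side.png

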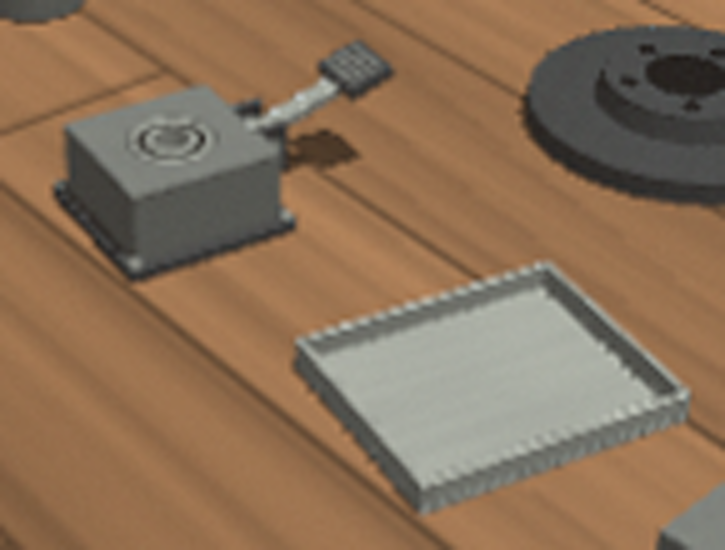

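The crop shows a steel ring with a dark seal at top-view pixel (185,171), so this is the bearing's nest. Its pad is at (191,126) and the tray is centred near (269,162). Next I'll measure them.

```bash
cat > h.py <<'E'
import numpy as np, cv2
CAM={'top':(409.6579674,252.13576379,188.35544749,-0.06315954,[[-0.01500078,-0.99964523,0.02200896],[-0.98842623,0.01150204,-0.1512656],[0.15095879,-0.02402334,-0.98824811]],[0.03518935,0.4234955,1.19059583]),
'side':(388.47955768,251.93503726,195.12667587,-0.07866029,[[0.79023457,-0.61279432,0.00352738],[-0.36595773,-0.47652553,-0.79937373],[0.49153257,0.63040188,-0.60082377]],[-0.2911666,0.21097027,0.84461856])}
def K(n):
    f,cx,cy,k,R,t=CAM[n];return np.array([[f,0,cx],[0,f,cy],[0,0,1.]]),np.array([k,0,0,0,0]),np.array(R),np.array(t)
def ray(n,uv):
    k,d,R,t=K(n);p=cv2.undistortPoints(np.array([[uv]],float),k,d)[0,0]
    return -R.T@t,R.T@np.array([p[0],p[1],1])
def atz(n,uv,z):
    o,v=ray(n,uv);return o+v*(z-o[2])/v[2]
def tri(a,b):
    o1,v1=ray('top',a);o2,v2=ray('side',b)
    s=np.linalg.lstsq(np.c_[v1,-v2],o2-o1,rcond=None)[0]
    p,q=o1+v1*s[0],o2+v2*s[1];return (p+q)/2,np.linalg.norm(p-q)
def proj(n,X):
    k,d,R,t=K(n);return cv2.projectPoints(np.atleast_2d(np.array(X,float)),cv2.Rodrigues(R)[0],t,k,d)[0][:,0]
E
python3 - <<'E'
from h import *
np.set_printoptions(precision=4,suppress=True)
T=lambda c:((c[0]+.5)/5-.5+155,(c[1]+.5)/5-.5+110)
S=lambda c:((c[0]+.5)/5-.5+200,(c[1]+.5)/5-.5+130)
b=atz('top',T((152,307)),.056);p=atz('top',T((182,84)),.072)
b2=atz('side',S((173,140)),.056);p2=atz('side',S((355,68)),.072)
print('bearing',b,b2,tri(T((152,307)),S((173,140))));print('pad',p,p2,np.linalg.norm((p-b)[:2]),np.linalg.norm((p2-b2)[:2]))
for q,r in((b,p),(b2,p2)):print('dir',np.degrees(np.arctan2(*(r-q)[1::-1])))
bl=[atz('top',T(c),.056) for c in((82,217),(245,237),(222,400),(55,380))];print('block',np.array(bl),np.mean(bl,0))
tr=[atz('top',T(c),.02) for c in((487,107),(709,147),(660,413),(433,376))];print('tray',np.array(tr),np.mean(tr,0))
ts=[atz('side',S(c),.02) for c in((298,345),(545,263),(688,394),(425,490))];print('tray side',np.mean(ts,0))
print('other nest',atz('top',(343,159),.056))
E
```

```text
bearing [0.4741 0.2266 0.056 ] [0.4743 0.2252 0.056 ] (array([0.4747, 0.2265, 0.0551]), np.float64(0.0008750439275919025))
pad [0.6049 0.2082 0.072 ] [0.6014 0.2045 0.072 ] 0.13205853243312088 0.1287867583815543
dir -8.009345601566226
dir -9.248013753312147
block [[0.5289 0.2687 0.056 ]
 [0.5156 0.1722 0.056 ]
 [0.4184 0.1852 0.056 ]
 [0.4313 0.2829 0.056 ]] [0.4735 0.2272 0.056 ]
tray [[ 0.6046  0.027   0.02  ]
 [ 0.578  -0.1095  0.02  ]
 [ 0.4128 -0.0745  0.02  ]
 [ 0.437   0.0621  0.02  ]] [ 0.5081 -0.0237  0.02  ]
tray side [ 0.5062 -0.0267  0.02  ]
other nest [ 0.5056 -0.2422  0.056 ]
```

Call:
{"fn": "jog_arm", "kwargs": {
  "dr": [
    [0,0,0],
    [0,0,0],
    [0,0,0],
    [0,0,0],
    [0,0,0],
    [0,0,0],
    [0,0,0],
    [0,0,0],
    [0,0,0],
    [0,0,0]
  ],
  "slide": [
    [-0.0135,0.042,0.007],
    [-0.0135,0.042,0.007],
    [-0.0135,0.042,0.007],
    [-0.0135,0.042,0.007],
    [-0.0135,0.042,0.007],
    [-0.0135,0.042,0.007],
    [-0.0135,0.042,0.007],
    [-0.0135,0.042,0.007],
    [-0.0135,0.042,0.007],
    [-0.0135,0.042,0.007]
  ],
  "gripper": [-1,-1,-1,-1,-1,-1,-1,-1,-1,-1]
}}

```text
time_s: 1.1
position: [0.5296, 0.2621, 0.1717]
tool_rot: [[0.312, 0.95, -0.001], [0.95, -0.312, -0.0], [-0.0, -0.001, -1.0]]
ft_force: [0.6, 0.8, -0.1]
grip_width: 0.0001
```

Call:
{"fn": "jog_arm", "kwargs": {
  "dr": [
    [0,0,0],
    [0,0,0],
    [0,0,-0.087],
    [0,0,-0.087],
    [0,0,0],
    [0,0,0],
    [0,0,0],
    [0,0,0],
    [0,0,0],
    [0,0,0]
  ],
  "slide": [
    [-0.0145,0.045,0.01],
    [-0.0145,0.045,0.01],
    [0,0,0.01],
    [0,0,0.01],
    [0,0,0],
    [0,0,0],
    [0,0,0],
    [0,0,0],
    [0,0,0],
    [0,0,0]
  ],
  "gripper": [-1,-1,-1,-1,-1,-1,-1,-1,-1,-1]
}}

```text
time_s: 2.1
position: [0.6048, 0.208, 0.1326]
tool_rot: [[0.142, 0.99, 0.0], [0.99, -0.142, 0.0], [0.0, 0.0, -1.0]]
ft_force: [0.6, -0.3, 0.4]
grip_width: -0.0001
```

```bash
cat > snap.py <<'E'
import sys,cv2,numpy as np
from rig import observe,viewer,env
np.set_printoptions(precision=4,suppress=True)
tag=sys.argv[1]; x0,y0,x1,y1=map(int,sys.argv[2:6]); a0,b0,a1,b1=map(int,sys.argv[6:10])
s=observe();print(s['time_s'],s['position'],s['tool_rot'],s['ft_force'],s['grip_width'],env.tcp_to_tips)
ims=[]
for n,(l,t,r,b) in(('top',(x0,y0,x1,y1)),('side',(a0,b0,a1,b1))):
    d=viewer.get_image(n)['pixels'];cv2.imwrite(f'pics/{tag}_{n}_full.png',d)
    ims.append(cv2.resize(d[t:b,l:r],(400,400*(b-t)//(r-l)),interpolation=cv2.INTER_CUBIC))
h=max(i.shape[0] for i in ims);ims=[cv2.copyMakeBorder(i,0,h-i.shape[0],0,0,0) for i in ims]
cv2.imwrite(f'pics/{tag}.png',np.hstack(ims))
E
python3 snap.py a 140 80 240 200 200 70 320 190
```

```text
2.1 [0.6048 0.208  0.1326] [[ 0.1425  0.9898  0.0004]
 [ 0.9898 -0.1425  0.    ]
 [ 0.0001  0.0003 -1.    ]] [ 0.5943 -0.3298  0.4403] -0.00010727132837983412 0.011
```

View pics/a.png

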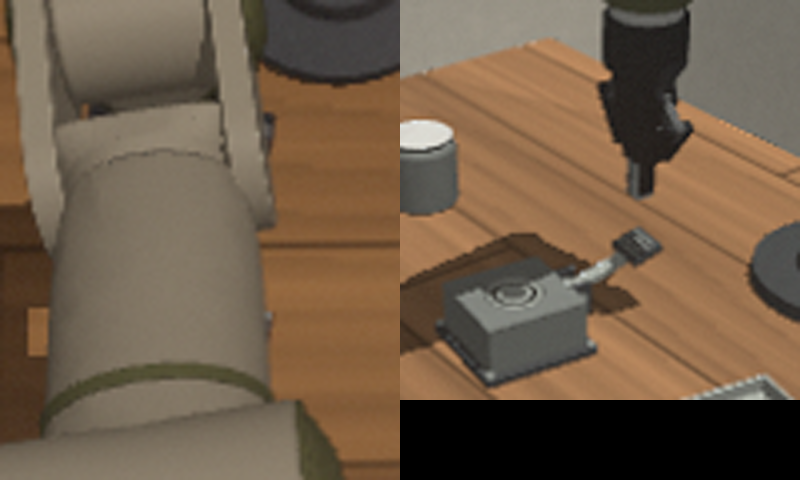

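Call:
{"fn": "jog_arm", "kwargs": {
  "dr": [
    [0,0,0],
    [0,0,0],
    [0,0,0],
    [0,0,0],
    [0,0,0],
    [0,0,0],
    [0,0,0],
    [0,0,0],
    [0,0,0],
    [0,0,0]
  ],
  "slide": [
    [0,0,0.03],
    [0,0,0.015],
    [0,0,0.004],
    [0,0.0007,0.0035],
    [0,0.0007,0.0035],
    [0,0.0007,0.0035],
    [0,0.0007,0.0035],
    [0,0.0007,0.0035],
    [0,0.0007,0.0035],
    [0,0.0007,0.0035]
  ],
  "gripper": [-1,-1,-1,-1,-1,-1,-1,-1,-1,-1]
}}

```text
time_s: 3.2
position: [0.6098, 0.2071, 0.0595]
tool_rot: [[0.142, 0.99, 0.001], [0.99, -0.142, -0.0], [0.0, 0.001, -1.0]]
ft_force: [-3.5, -1.5, 6.3]
grip_width: 0.0001
```

```bash
python3 snap.py b 140 80 240 200 200 70 320 190
```

```text
3.2 [0.6098 0.2071 0.0595] [[ 0.1423  0.9898  0.0006]
 [ 0.9898 -0.1423 -0.0001]
 [ 0.      0.0006 -1.    ]] [-3.4748 -1.5444  6.3392] 5.7230801210993085e-05 0.011
```

View pics/b.png

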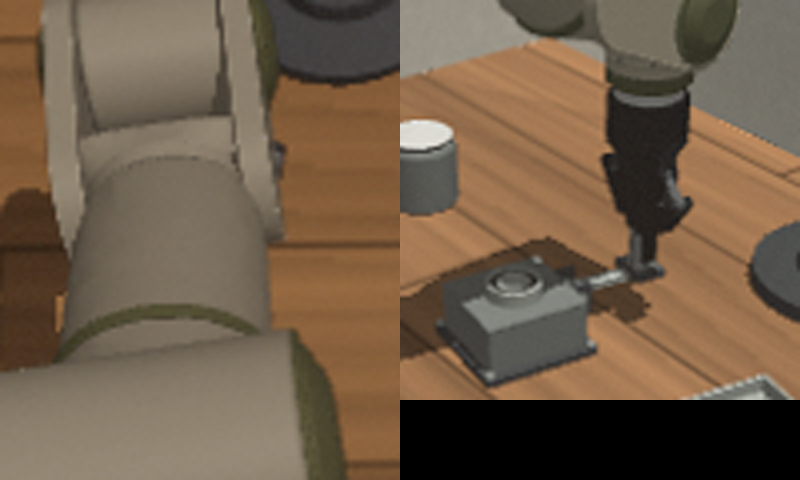

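The fingertips are on the pad at crop (640,265) and the ring is rising at (515,285). I'll press the rest of the way slowly.

Call:
{"fn": "jog_arm", "kwargs": {
  "dr": [
    [0,0,0],
    [0,0,0],
    [0,0,0],
    [0,0,0],
    [0,0,0],
    [0,0,0],
    [0,0,0],
    [0,0,0],
    [0,0,0],
    [0,0,0]
  ],
  "slide": [
    [0,0,0.002],
    [0,0,0.002],
    [0,0,0.002],
    [0,0,0.001],
    [0,0,0.001],
    [0,0,0],
    [0,0,0],
    [0,0,0],
    [0,0,0],
    [0,0,0]
  ],
  "gripper": [-1,-1,-1,-1,-1,-1,-1,-1,-1,-1]
}}

```text
time_s: 4.3
position: [0.6103, 0.2073, 0.0516]
tool_rot: [[0.142, 0.99, 0.002], [0.99, -0.142, 0.0], [0.001, 0.002, -1.0]]
ft_force: [-1.8, -0.7, 5.9]
grip_width: 0.0002
```

Call:
{"fn": "jog_arm", "kwargs": {
  "dr": [
    [0,0,0],
    [0,0,0],
    [0,0,0],
    [0,0,0],
    [0,0,0],
    [0,0,0],
    [0,0,0],
    [0,0,0],
    [0,0,0],
    [0,0,0]
  ],
  "slide": [
    [0,0,0.001],
    [0,0,0.0005],
    [0,0,0.0005],
    [0,0,0],
    [0,0,0],
    [0,0,0],
    [0,0,0],
    [0,0,0],
    [0,0,0],
    [0,0,0]
  ],
  "gripper": [-1,-1,-1,-1,-1,-1,-1,-1,-1,-1]
}}

```text
time_s: 5.3
position: [0.6104, 0.2073, 0.0504]
tool_rot: [[0.142, 0.99, 0.003], [0.99, -0.142, 0.0], [0.001, 0.002, -1.0]]
ft_force: [-2.6, -2.2, 10.3]
grip_width: -0.0001
```

Call:
{"fn": "jog_arm", "kwargs": {
  "dr": [
    [0,0,0],
    [0,0,0],
    [0,0,0],
    [0,0,0],
    [0,0,0],
    [0,0,0],
    [0,0,0],
    [0,0,0],
    [0,0,0],
    [0,0,0]
  ],
  "slide": [
    [0,0,-0.02],
    [0,0,-0.03],
    [0,0,-0.03],
    [0,-0.02,0],
    [0,-0.039,0],
    [0,-0.039,0],
    [0,-0.039,0],
    [0,0,0],
    [0,0,0],
    [0,0,0]
  ],
  "gripper": [-1,-1,0.9,0.9,0.9,0.9,0.9,0.9,0.9,0.9]
}}

```text
time_s: 6.3
position: [0.4754, 0.2267, 0.129]
tool_rot: [[0.143, 0.99, 0.002], [0.99, -0.143, 0.0], [0.001, 0.002, -1.0]]
ft_force: [0.4, 0.5, 0.3]
grip_width: 0.0811
```

```bash
python3 snap.py c 140 80 240 200 200 90 290 180
```

```text
6.3 [0.4754 0.2267 0.129 ] [[ 0.1427  0.9898  0.0017]
 [ 0.9898 -0.1427  0.0004]
 [ 0.0006  0.0016 -1.    ]] [0.379  0.4781 0.2756] 0.08113394656650466 0.011
```

View pics/c.png

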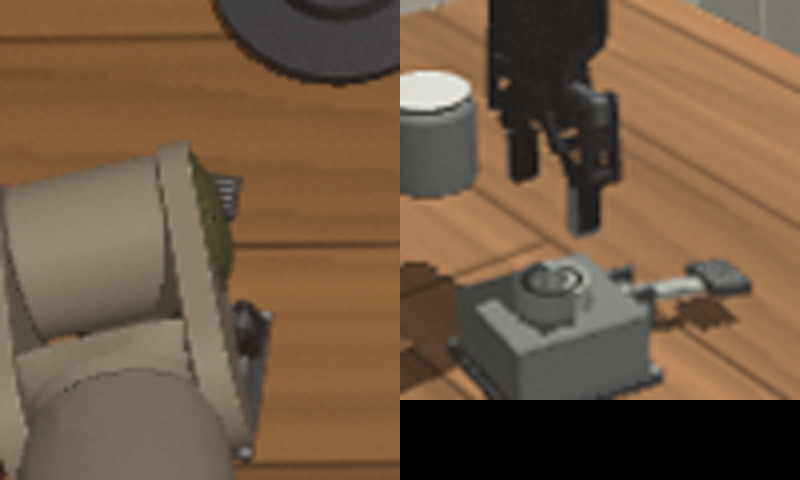

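The ring stands clear of the block at crop (553,278), and the lever stays down. I'll check the tip height with the jaws open and the bearing's position.

Run:
```python
from h import *
np.set_printoptions(precision=4,suppress=True)
print('bearing top @.074',atz('side',(200+(153+.5)*.225-.5,90+278.5*.225-.5),.074))
p=np.array([.4754,.2267,0])-.048*np.array([.143,.99,0])
for z in(.118,.124,.130,.136):
    print(z,(proj('side',p+[0,0,z])[0]+.5-[200,90])/.225+[400,0])
```

```text
bearing top @.074 [0.4754 0.2269 0.074 ]
0.118 [586.2728 253.0116]
0.124 [586.1586 244.904 ]
0.13 [586.0438 236.7462]
0.136 [585.9285 228.5376]
```

Call:
{"fn": "jog_arm", "kwargs": {
  "dr": [
    [0,0,0],
    [0,0,0],
    [0,0,0],
    [0,0,0],
    [0,0,0],
    [0,0,0],
    [0,0,0],
    [0,0,0],
    [0,0,0],
    [0,0,0]
  ],
  "slide": [
    [0,0,0.02],
    [0,0,0.02],
    [0,0,0.015],
    [0,0,0.006],
    [0,0,0],
    [0,0,0],
    [0,0,0],
    [0,0,0],
    [0,0,0],
    [0,0,0]
  ],
  "gripper": [0.9,0.9,0.9,0.9,0.9,0.6,0.4,0.3,0.1,0.1],
  "force": 40
}}

```text
time_s: 7.4
position: [0.4744, 0.2268, 0.0684]
tool_rot: [[0.142, 0.99, 0.001], [0.99, -0.142, 0.0], [0.0, 0.001, -1.0]]
ft_force: [-1.2, 0.6, 5.2]
grip_width: 0.0495
```

```bash
python3 snap.py d 140 80 240 200 200 90 290 180
```

```text
7.4 [0.4744 0.2268 0.0684] [[ 0.1422  0.9898  0.0012]
 [ 0.9898 -0.1422  0.0003]
 [ 0.0005  0.0012 -1.    ]] [-1.2345  0.647   5.1727] 0.049510673005635136 0.011
```

View pics/d.png

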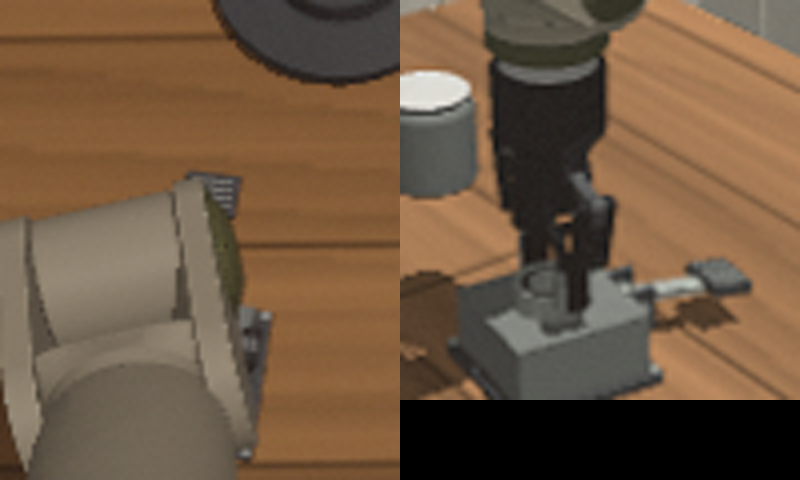

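Width is 49.5 mm, near the 52 mm part. I'll close a bit more firmly, lift slowly, and check.

Call:
{"fn": "jog_arm", "kwargs": {
  "dr": [
    [0,0,0],
    [0,0,0],
    [0,0,0],
    [0,0,0],
    [0,0,0],
    [0,0,0],
    [0,0,0],
    [0,0,0],
    [0,0,0],
    [0,0,0]
  ],
  "slide": [
    [0,0,0],
    [0,0,0],
    [0,0,0],
    [0,0,-0.002],
    [0,0,-0.003],
    [0,0,-0.005],
    [0,0,-0.005],
    [0,0,-0.005],
    [0,0,0],
    [0,0,0]
  ],
  "gripper": [-0.1,-0.1,-0.1,-0.1,-0.1,-0.1,-0.1,-0.1,-0.1,-0.1],
  "force": 50
}}

```text
time_s: 8.5
position: [0.4741, 0.2267, 0.0879]
tool_rot: [[0.142, 0.99, 0.0], [0.99, -0.142, -0.0], [0.0, 0.0, -1.0]]
ft_force: [-0.0, -0.6, -2.4]
grip_width: 0.049
```

```bash
python3 snap.py e 140 80 240 200 200 90 290 180
```

```text
8.5 [0.4741 0.2267 0.0879] [[ 0.1422  0.9898  0.0001]
 [ 0.9898 -0.1422 -0.    ]
 [ 0.      0.0001 -1.    ]] [-0.0424 -0.6021 -2.3595] 0.04902823720996536 0.011
```

View pics/e.png

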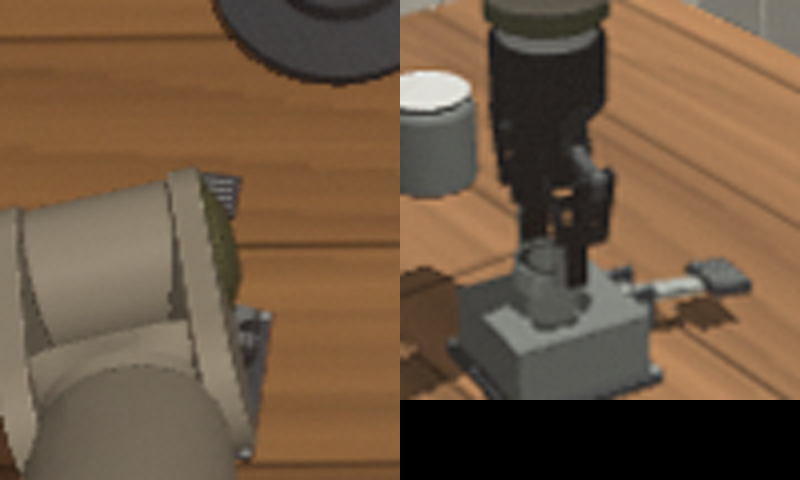

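The bearing is off the pusher and held (ring top at crop (545,255), about 2 N). Next I'll carry it to the tray.

Call:
{"fn": "jog_arm", "kwargs": {
  "dr": [
    [0,0,0],
    [0,0,0],
    [0,0,0],
    [0,0,0],
    [0,0,0],
    [0,0,0],
    [0,0,0],
    [0,0,0],
    [0,0,0],
    [0,0,0]
  ],
  "slide": [
    [0,0,-0.01],
    [0,0,-0.015],
    [0,0,-0.015],
    [-0.02,0.006,0],
    [-0.03,0.009,0],
    [-0.03,0.009,0],
    [-0.03,0.009,0],
    [-0.03,0.009,0],
    [-0.03,0.009,0],
    [-0.02,0.006,0]
  ],
  "gripper": [-0.1,-0.1,-0.1,-0.1,-0.1,-0.1,-0.1,-0.1,-0.1,-0.1]
}}

```text
time_s: 9.6
position: [0.5038, 0.0286, 0.1285]
tool_rot: [[0.143, 0.99, 0.001], [0.99, -0.143, -0.0], [-0.0, 0.001, -1.0]]
ft_force: [0.0, -0.6, -2.7]
grip_width: 0.0491
```

Call:
{"fn": "jog_arm", "kwargs": {
  "dr": [
    [0,0,0],
    [0,0,0],
    [0,0,0],
    [0,0,0],
    [0,0,0],
    [0,0,0],
    [0,0,0],
    [0,0,0],
    [0,0,0],
    [0,0,0]
  ],
  "slide": [
    [-0.025,0.006,0],
    [-0.02,0.004,0],
    [-0.01,0.002,0],
    [0,0,0.02],
    [0,0,0.02],
    [0,0,0.02],
    [0,0,0.01],
    [0,0,0],
    [0,0,0],
    [0,0,0]
  ],
  "gripper": [-0.1,-0.1,-0.1,-0.1,-0.1,-0.1,-0.1,-0.1,-0.1,-0.1]
}}

```text
time_s: 10.6
position: [0.5081, -0.0257, 0.0588]
tool_rot: [[0.142, 0.99, 0.002], [0.99, -0.142, -0.001], [-0.0, 0.002, -1.0]]
ft_force: [0.6, 0.6, -2.9]
grip_width: 0.0497
```

```bash
python3 snap.py f 230 110 310 210 250 140 350 240
```

```text
10.6 [ 0.5081 -0.0257  0.0588] [[ 0.1421  0.9898  0.0017]
 [ 0.9898 -0.1421 -0.0005]
 [-0.0003  0.0018 -1.    ]] [ 0.6215  0.5755 -2.8919] 0.04966681520559276 0.011
```

View pics/f.png

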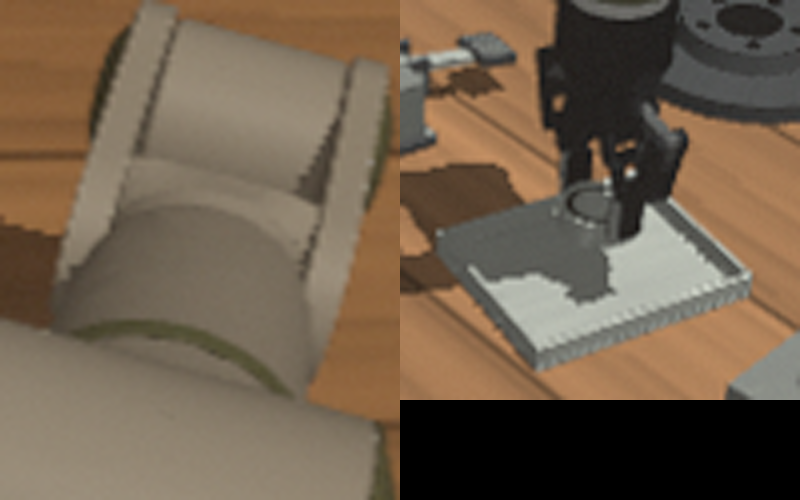

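The bearing is held level over the tray (crop (598,208)). I'll lower it 36 mm, then creep to contact.

Call:
{"fn": "jog_arm", "kwargs": {
  "dr": [
    [0,0,0],
    [0,0,0],
    [0,0,0],
    [0,0,0],
    [0,0,0],
    [0,0,0],
    [0,0,0],
    [0,0,0],
    [0,0,0],
    [0,0,0]
  ],
  "slide": [
    [0,0,0.01],
    [0,0,0.01],
    [0,0,0.008],
    [0,0,0.005],
    [0,0,0.003],
    [0,0,0.001],
    [0,0,0],
    [0,0,0],
    [0,0,0],
    [0,0,0]
  ],
  "gripper": [-0.1,-0.1,-0.1,-0.1,-0.1,-0.1,-0.1,-0.1,-0.1,-0.1]
}}

```text
time_s: 11.7
position: [0.5076, -0.0256, 0.021]
tool_rot: [[0.142, 0.99, 0.0], [0.99, -0.142, -0.0], [-0.0, 0.0, -1.0]]
ft_force: [-0.1, -0.5, -2.0]
grip_width: 0.0492
```

Call:
{"fn": "jog_arm", "kwargs": {
  "dr": [
    [0,0,0],
    [0,0,0],
    [0,0,0],
    [0,0,0],
    [0,0,0],
    [0,0,0],
    [0,0,0],
    [0,0,0],
    [0,0,0],
    [0,0,0]
  ],
  "slide": [
    [0,0,0.0005],
    [0,0,0.0005],
    [0,0,0.0005],
    [0,0,0.0005],
    [0,0,0.0005],
    [0,0,0],
    [0,0,0],
    [0,0,0],
    [0,0,0],
    [0,0,0]
  ],
  "gripper": [-0.1,-0.1,-0.1,-0.1,-0.1,-0.1,-0.1,-0.1,-0.1,-0.1]
}}

```text
time_s: 12.7
position: [0.5075, -0.0256, 0.0188]
tool_rot: [[0.142, 0.99, 0.0], [0.99, -0.142, -0.0], [-0.0, 0.0, -1.0]]
ft_force: [-2.5, 0.4, 5.2]
grip_width: 0.049
```

Contact is confirmed (force went from −2 to +5 N), so I'll release and rise.

Call:
{"fn": "jog_arm", "kwargs": {
  "dr": [
    [0,0,0],
    [0,0,0],
    [0,0,0],
    [0,0,0],
    [0,0,0],
    [0,0,0],
    [0,0,0],
    [0,0,0],
    [0,0,0],
    [0,0,0]
  ],
  "slide": [
    [0,0,0],
    [0,0,0],
    [0,0,0],
    [0,0,0],
    [0,0,-0.005],
    [0,0,-0.015],
    [0,0,-0.03],
    [0,0,-0.03],
    [0,0,-0.03],
    [0,0,-0.03]
  ],
  "gripper": [0.25,0.4,0.55,0.6,0.6,0.6,0.6,0.6,0.6,0.6]
}}

```text
time_s: 13.7
position: [0.5073, -0.0256, 0.1599]
tool_rot: [[0.142, 0.99, 0.0], [0.99, -0.142, -0.0], [-0.0, 0.0, -1.0]]
ft_force: [-0.4, -0.6, -1.2]
grip_width: 0.0681
```

Call:
{"fn": "jog_arm", "kwargs": {
  "dr": [
    [0,0,0],
    [0,0,0],
    [0,0,0],
    [0,0,0],
    [0,0,0],
    [0,0,0],
    [0,0,0],
    [0,0,0],
    [0,0,0],
    [0,0,0]
  ],
  "slide": [
    [0,-0.02,-0.02],
    [0,-0.03,0],
    [0,-0.03,0],
    [0,-0.03,0],
    [0,-0.03,0],
    [0,0,0],
    [0,0,0],
    [0,0,0],
    [0,0,0],
    [0,0,0]
  ],
  "gripper": [0.6,0.6,0.6,0.6,0.6,0.6,0.6,0.6,0.6,0.6]
}}

```text
time_s: 14.7
position: [0.3695, -0.0058, 0.1782]
tool_rot: [[0.142, 0.99, -0.0], [0.99, -0.142, 0.0], [0.0, -0.0, -1.0]]
ft_force: [0.1, -0.5, -0.4]
grip_width: 0.0683
```

```bash
python3 snap.py g 230 110 390 210 240 140 420 290
```

```text
14.7 [ 0.3695 -0.0058  0.1782] [[ 0.1423  0.9898 -0.0002]
 [ 0.9898 -0.1423  0.0001]
 [ 0.     -0.0002 -1.    ]] [ 0.0532 -0.5485 -0.364 ] 0.06829506312434516 0.011
```

View pics/g.png

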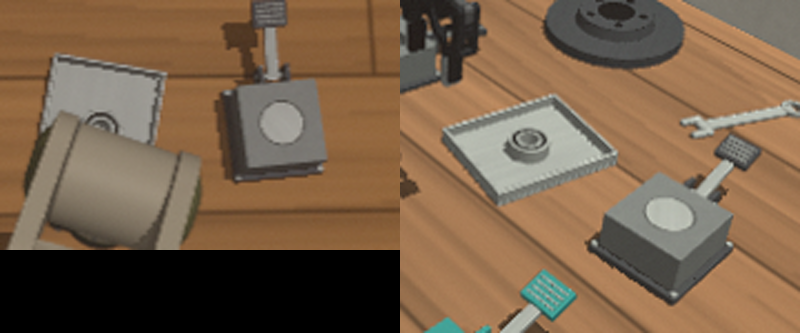

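The bearing lies flat mid-tray (side crop (528,140)), and the blank is seated flush (side crop (669,213)). I'll check the number, then hand in.

Run:
```python
from h import *
from rig import env
p=atz('side',(240+128.5*.45-.5,140+140.5*.45-.5),.024);d=p[:2]-[.5075,-.025]
a=np.radians(-11.8);print(p,'tray frame',d@[np.cos(a),np.sin(a)],d@[-np.sin(a),np.cos(a)])
print(env.close_job())
```

```text
[ 0.50365035 -0.02788644  0.024     ] tray frame -0.003178033820457442 -0.003612680478239119
the job is handed in; nothing more can be done
None
```

I pressed the bearing nest's lever to its stop, and the bearing rose and stayed up after I let go. I then gripped it, lowered it into the tray until light contact (about 5 N), released it and backed away. The job was handed in at about 15 s of the 48 s.

- **Bearing:** the last picture shows it lying flat, about 3 mm and 4 mm off the tray's centre in x and y.
- **Blank:** it looks flush in its nest in the last picture; I did not measure its position.
- **Robot:** the gripper was clear of everything, with wrist force near zero (about 0.7 N).
- **Disagreement:** the gripper read 49–50 mm while holding the 52 mm bearing. The bearing was held level and did not slip.

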